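# Reset and restart the dryer-car turntable

## Task

The turntable for the tile dryer cars has tripped: at its control desk, press the blue reset button in lightly with the fingertips for a moment and let it spring back out, then do the same with the green start button, and draw the hand clear. Only press, never grip or force a button, and leave the black, white and red buttons and the things lying about on the bench alone.

Things in the scene. Friction and masses are not known exactly. Their poses are not given: they have to be found in the camera images.
- desk: grey control desk bolted to the bench, 140 mm deep (x), 380 mm wide (y), its lid sloping 15 degrees from a 64 mm high front edge up to a 102 mm high back edge. Origin: centre of the underside; x points to the high back, y along its one row of five buttons: blue, green, black and white 68 mm apart in any order, then, 78 mm from the last, the red one at the -y end. A conduit leaves the back.
- reset (a joint): travel of the blue reset button's head, m: 0 = out, grows as it is pressed into the panel, 0.007 = fully in (hard stop). A spring pushes it back out: it begins to give at 2 N and takes 6 N fully in, rising evenly; the contact switches from 0.004 m (4.3 N). It is out at the start.
- reset_top (a point): centre of the crown of the blue reset head (rides with the head). Its z axis points straight out of the panel; the press is along -z.
- reset_unit: the blue button, reset, to be pressed first: round mushroom head 40 mm across and 14 mm deep, its slightly domed crown 30 mm off the panel, over a steel collar; origin on the panel under the head's centre; x to the desk's high back, y along the row, z vertical (the button itself leans 15 degrees from z towards -x).
- start (a joint): travel of the green start button's head, m: 0 = out, grows as it is pressed into the panel, 0.007 = fully in (hard stop). A spring pushes it back out: it begins to give at 2 N and takes 6 N fully in, rising evenly; the contact switches from 0.004 m (4.3 N). It is out at the start.
- start_top (a point): centre of the crown of the green start head (rides with the head). Its z axis points straight out of the panel; the press is along -z.
- start_unit: the green button, start, to be pressed second: round mushroom head 40 mm across and 14 mm deep, its slightly domed crown 30 mm off the panel, over a steel collar; origin on the panel under the head's centre; x to the desk's high back, y along the row, z vertical (the button itself leans 15 degrees from z towards -x).
- inch_unit: the black button, inching, to be left alone: round mushroom head 40 mm across and 14 mm deep, its slightly domed crown 30 mm off the panel, over a steel collar; origin on the panel under the head's centre; x to the desk's high back, y along the row, z vertical (the button itself leans 15 degrees from z towards -x).
- clamp_unit: the white button, car clamp, to be left alone: round mushroom head 40 mm across and 14 mm deep, its slightly domed crown 30 mm off the panel, over a steel collar; origin on the panel under the head's centre; x to the desk's high back, y along the row, z vertical (the button itself leans 15 degrees from z towards -x).
- estop_unit: the red button, emergency stop, on a yellow disc 62 mm across, to be left alone: round mushroom head 40 mm across and 14 mm deep, its slightly domed crown 30 mm off the panel, over a steel collar; origin on the panel under the head's centre; x to the desk's high back, y along the row, z vertical (the button itself leans 15 degrees from z towards -x).
- mug: white mug standing on the bench behind the desk, 80 mm across, 90 mm high, handle at its +y; origin: centre of its foot
- knife: trimming knife lying on the bench in front of the desk, 184 mm long, wooden handle to its -x; origin on the bench under the front part of the handle
- brush: hand brush lying on the bench beside the desk at the -y end, about 200 mm long; origin under its middle
- valley_tile: curved terracotta roof tile lying hollow side down on the bench beside the desk at the +y end, 240 mm long (x), 200 mm wide, about 45 mm high; origin: under its centre
Not all that is in view belongs to the job. There is more than one size of the knife; the job needs the largest.

How it is judged:
By the outcome, as a careful person would: the job done as asked, in the order asked, and still so for the second after the job is handed in, with the robot touching nothing.
It also fails if it takes over 40 s, if anything falls off the work surface, if the arm or the gripper's body presses on something with over 40 N, if the wrist force passes 120 N, or if a joint passes its speed limit or range.

## Robot

A 7-joint arm with a two-finger parallel gripper is mounted at the origin on the work surface. World frame = base frame: x ahead of the robot, y to its left, z up, the work surface at z = 0. Lengths are in m, angles in rad, forces in N, time in s.
With the tool pointing down it reaches from about 0.4 to 0.85 m from the base axis. Payload 10.4 kg.
Tool frame: the origin (TCP) lies at the very end of the fingers, on their centre line; the grasp point (between the pads) lies 19 mm behind it; x points along the fingers, y is the direction in which the jaws open and shut, and the axes are right-handed (so a half turn about x gives the same grasp; the last joint's range is limited). The gripper opens to 85 mm and grips with 20 to 120 N. Pads are 22 mm wide; open, the fingers measure 114 mm over their backs; the gripper's body (76 mm by 85 mm) begins 54 mm behind the grasp point. The pads swing forward as they close: fully open they stand 13 mm farther back than shut.
Start: joints at [-1.366, 0.332, -0.065, 1.46, 0.022, 1.35, -0.088], TCP at [0.141, 0.609, 0.231] pointing down, gripper open.
Joint ranges: [-2.6, 2.6], [-0.5, 2.12], [-1.47, 1.34], [0.16, 2.42], [-1.27, 4.41], [0.06, 2.06], [-2.6, 2.6]. Speed limits (rad/s): [2.22, 2.22, 2.79, 2.79, 3.14, 3.14, 3.14].

## Interface

Orientations are given as a unit quaternion [x, y, z, w].
In Python, from workcell import monitor, camera, ticket, regions_of gives the robot as it stands.
- The arm moves only by the tool step_arm, never from a script. Its argument "increments" is a list of rows, each a list of 5 numbers: the finger opening in m, from 0 to 0.0854, then the shift along the world's x, y, z in m, then the turn about the world's z in rad. A call has 1 to 12 rows; each row shifts and turns the commanded pose from where the row before left it; what a row does not reach is not made up. A row lasts 1/12 s, in which the tool goes at most 41.7 mm and 7.16 degrees, less where a joint would pass 70% of its speed; a pose out of reach is approached as far as the arm can. A call with a gripper value outside its range is refused whole. The fingers move at their own pace and stop on an object; "force" is the grip in N (left out, the last holds). Time passes only in rows, so rows that do not move let the fingers close. It gives the time, the measured TCP pose, the force and the opening at its end, in the units of the state.
- monitor.get_obs(): the state, without advancing time (a new reading comes with each control period).
- camera(name): name is "scene" or "top" or "wrist"; returns a dict with "color" (420x560x3 uint8, red, green, blue), "range_z" (420x560 float32, m along the optical axis (not along the pixel's ray), 0 where there is no reading), "fx", "fy", "cx", "cy" (pixels), "cam_to_world" (4x4, takes a point from camera to world coordinates). Camera axes: x right, y up, looking along -z (the intrinsics and any distortion apply to the point x, -y, -z); pixel columns grow to the right and rows downward; lengths in m; the calibration is good to about 2 mm. A picture is of the moment at which its call begins.
- ticket.hand_in(): hands the job in, once; it reports no verdict.
Trained networks look in a picture, given as the dict that the camera call returned (one of the last four; its "shot" number tells which), for a name from the list of things; names that differ only in an ending like _2 or _b are one class to them, and where a whole thing is asked for, a point or a joint stands for the part that bears it (a point fixed in the world has none). Each returns a list of dicts, best first, with "p" (0 to 1); they miss things now and then, are a little off and sometimes report something else, mostly with a low value. They report only what shows in the picture. A call takes as long as a camera call. They do not tell look-alikes from the thing itself.
- regions_of(picture, query): "region" (420x560 bool, what is visible of it) and "centre" ([row, column] in pixels, amid what is visible of it).
The state is a dict: "clock": time; "joint_pos": joint angles; "joint_velocities": joint speeds; "tau": joint torques, N m; "position": TCP position; "ee_rot": TCP orientation; "ft_force": force on the tool from outside, world axes, zero at the start; "torque": the same for the moment, N m; "grip_width": opening from 0.0 (shut) to 1.0 (fully open).
Only numpy, scipy, OpenCV 4.12 (cv2) and the standard library are available. Lean on these libraries where they do the work, as an engineer would, in place of code of your own. Each camera call takes 0.05 s, during which the arm holds its last target. There are 200 camera calls.

## Working session

There is one attempt and no reset: what is moved stays moved. The work goes in short steps, Python scripts to look and compute and a tool call to move; the robot and the scene stay as the last step left them, time stands still between calls to the robot, and variables do not carry over. Pictures are saved under pics/ and viewed, about 8 in all and at most 12, crops included, and the job is handed in when it is done.

Besides the shell and the picture viewer there is one more tool, called after "Emit:" by a JSON object that holds its "api" and its "payload", one argument or row to a line. step_arm: Moves the arm, as the interface text tells. Its arguments: {"type":"object","properties":{"increments":{"type":"array"},"force":{"type":"number"}},"required":["increments"]}

```bash
mkdir -p pics; cat > h.py <<'E'
import numpy as np, cv2
from workcell import monitor, camera, ticket, regions_of
def pts(p,mask):
    r,c=np.nonzero(mask&(p["range_z"]>0)); z=p["range_z"][r,c]
    P=np.stack([(c-p["cx"])/p["fx"]*z,-(r-p["cy"])/p["fy"]*z,-z,np.ones_like(z)])
    return (p["cam_to_world"]@P)[:3].T
def save(p,n): cv2.imwrite("pics/"+n,p["color"][:,:,::-1])
E
python3 - <<'E'
from h import *
o=monitor.get_obs(); print({k:np.round(v,3) for k,v in o.items()})
ims=[]
for n in("top","scene"):
    p=camera(n); ims.append(p["color"]); print(n,[k for k in p])
    for q in("reset_unit","start_unit","inch_unit","clamp_unit","estop_unit","desk"):
        for d in regions_of(p,q)[:2]:
            P=pts(p,d["region"]); print(q,round(d["p"],2),np.round(d["centre"]),len(P),np.round(np.median(P,0),3) if len(P) else "",np.round(P.max(0),3) if len(P) else "")
    save(p,n+"0.png")
E
```

```text
{'clock': np.float64(0.0), 'joint_pos': array([-1.366,  0.333, -0.065,  1.461,  0.022,  1.35 , -0.089]), 'joint_velocities': array([ 0.   ,  0.   , -0.001, -0.001,  0.   , -0.   , -0.001]), 'tau': array([-0.0000e+00, -6.2544e+01,  4.9000e-02, -3.9161e+01,  1.6000e-02,
        1.0000e-02, -0.0000e+00]), 'position': array([0.141, 0.608, 0.231]), 'ee_rot': array([ 0.08 ,  0.703, -0.081,  0.703]), 'ft_force': array([ 0.221,  0.481, -0.013]), 'torque': array([-0.008, -0.068, -0.035]), 'grip_width': np.float64(0.997)}
top ['color', 'range_z', 'fx', 'fy', 'cx', 'cy', 'cam_to_world', 'shot']
reset_unit 0.9 [229. 244.] 366 [0.475 0.159 0.106] [0.522 0.182 0.116]
reset_unit 0.73 [215. 266.] 9978 [0.495 0.107 0.084] [0.603 0.293 0.112]
start_unit 0.96 [232. 210.] 402 [0.464 0.227 0.106] [0.506 0.253 0.115]
start_unit 0.59 [218. 303.] 391 [0.499 0.028 0.106] [0.546 0.051 0.115]
inch_unit 0.71 [221. 274.] 342 [0.486 0.092 0.107] [0.531 0.116 0.117]
clamp_unit 0.89 [217. 305.] 367 [0.498 0.028 0.106] [0.544 0.051 0.115]
estop_unit 0.81 [213. 339.] 631 [ 0.511 -0.05   0.089] [ 0.543 -0.021  0.116]
desk 0.75 [218. 266.] 10133 [0.495 0.107 0.084] [0.617 0.313 0.112]
desk 0.36 [233. 243.] 244 [0.466 0.157 0.108] [0.483 0.177 0.116]
scene ['color', 'range_z', 'fx', 'fy', 'cx', 'cy', 'cam_to_world', 'shot']
reset_unit 0.53 [205. 308.] 221 [0.48  0.161 0.093] [0.521 0.187 0.113]
reset_unit 0.37 [200. 242.] 229 [ 0.517 -0.045  0.089] [ 0.555 -0.02   0.113]
start_unit 0.62 [205. 334.] 153 [0.465 0.228 0.103] [0.5   0.244 0.111]
inch_unit 0.47 [206. 288.] 170 [0.492 0.096 0.1  ] [0.531 0.117 0.112]
clamp_unit 0.64 [199. 267.] 145 [0.502 0.028 0.104] [0.539 0.045 0.113]
estop_unit 0.71 [200. 241.] 215 [ 0.518 -0.046  0.09 ] [ 0.555 -0.021  0.113]
desk 0.96 [224. 290.] 4938 [0.551 0.115 0.073] [0.625 0.295 0.107]
```

View pics/top0.png

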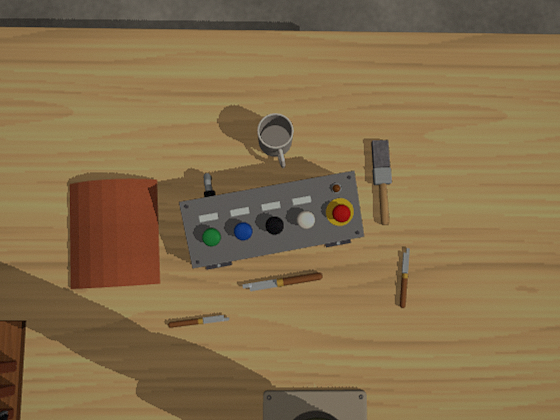

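```bash
python3 - <<'E'
from h import *
p=camera("top")
g=np.array([[.464,.227],[.475,.159],[.486,.092],[.498,.028],[.511,-.05]])
P=pts(p,p["range_z"]>0)
for q in g:
    s=P[np.hypot(*(P[:,:2]-q).T)<.035]
    s=s[s[:,2]>.102-0.0]
    print(len(s),np.round(s.mean(0),4),np.round([s.min(0),s.max(0)],3).tolist())
s=P[np.hypot(*(P[:,:2]-g[0]).T)<.5]; s=s[s[:,2]>.12]; print(len(s), np.round(np.median(s,0),3))
# desk panel plane
for q in("mug","knife","valley_tile","brush"):
    for d in regions_of(p,q)[:1]:
        Q=pts(p,d["region"]);print(q,d["p"],np.round([Q.min(0),Q.max(0)],3).tolist())
E
```

```text
253 [0.4555 0.2242 0.1085] [[0.437, 0.206, 0.102], [0.473, 0.242, 0.117]]
259 [0.4682 0.1577 0.1082] [[0.45, 0.138, 0.102], [0.486, 0.177, 0.116]]
249 [0.4806 0.0913 0.1087] [[0.463, 0.073, 0.102], [0.499, 0.109, 0.116]]
255 [0.4928 0.0251 0.1084] [[0.475, 0.007, 0.102], [0.512, 0.043, 0.115]]
248 [ 0.5072 -0.0519  0.1085] [[0.489, -0.071, 0.102], [0.525, -0.034, 0.117]]
71 [0.139 0.557 0.261]
mug 0.79 [[0.618, 0.051, -0.003], [0.73, 0.126, 0.096]]
knife 0.86 [[0.256, 0.194, -0.002], [0.283, 0.328, 0.019]]
valley_tile 0.59 [[0.343, 0.351, -0.003], [0.593, 0.562, 0.051]]
brush 0.73 [[0.49, -0.19, -0.005], [0.695, -0.139, 0.027]]
```

The top view shows green (211,237), blue (243,231), black (275,226), white (306,220) and red (341,213). The network centres match. I'll close the fingers and go to above blue, turned so the jaw axis lies along the row.

Emit:
{"api": "step_arm", "payload": {
  "increments": [
    [0,0.013,-0.019,0,0.017],
    [0,0.013,-0.019,0,0.017],
    [0,0.013,-0.019,0,0.017],
    [0,0.013,-0.019,0,0.017],
    [0,0.013,-0.019,0,0.017],
    [0,0.013,-0.019,0,0.017],
    [0,0.013,-0.019,0,0.017],
    [0,0.013,-0.019,0,0.017],
    [0,0.013,-0.019,0,0.017],
    [0,0.013,-0.019,0,0.017],
    [0,0.013,-0.019,0,0.017],
    [0,0.013,-0.019,0,0.017]
  ],
  "force": 20
}}

```text
clock: 1.95
position: [0.2977, 0.3799, 0.2315]
ee_rot: [0.008, 0.707, -0.008, 0.707]
ft_force: [1.1, 0.9, -0.3]
grip_width: -0.006
```

Emit:
{"api": "step_arm", "payload": {
  "increments": [
    [0,0.013,-0.019,-0.006,0.017],
    [0,0.013,-0.019,-0.006,0.017],
    [0,0.013,-0.019,-0.006,0.017],
    [0,0.013,-0.019,-0.006,0.017],
    [0,0.013,-0.019,-0.006,0.017],
    [0,0.013,-0.019,-0.006,0.017],
    [0,0.013,-0.019,-0.006,0.017],
    [0,0.013,-0.019,-0.006,0.017],
    [0,0.013,-0.019,-0.006,0.017],
    [0,0.013,-0.019,-0.006,0.017],
    [0,0.013,-0.019,-0.006,0.017],
    [0,0,0,0,0]
  ]
}}

```text
clock: 2.95
position: [0.4418, 0.1676, 0.1646]
ee_rot: [-0.057, 0.705, 0.056, 0.705]
ft_force: [-0.1, -0.7, -0.2]
grip_width: 0.004
```

```bash
python3 - <<'E'
from h import *
p=camera("wrist"); save(p,"w1.png")
for q in("reset_unit","start_unit"):
    for d in regions_of(p,q)[:2]:
        Q=pts(p,d["region"]);Q=Q[Q[:,2]>.1]
        if len(Q): print(q,d["p"],d["centre"],len(Q),np.round([Q.min(0),Q.mean(0),Q.max(0)],4).tolist())
E
```

```text
reset_unit 0.93 [245.1, 253.5] 1345 [[0.4311, 0.1398, 0.1], [0.4586, 0.1552, 0.1078], [0.481, 0.1779, 0.1785]]
start_unit 0.62 [249.9, 351.8] 2269 [[0.4259, 0.1867, 0.1], [0.4513, 0.2241, 0.109], [0.4713, 0.2448, 0.2144]]
start_unit 0.32 [249.2, 353.8] 2274 [[0.4338, 0.2062, 0.1], [0.4514, 0.2243, 0.1087], [0.4713, 0.2449, 0.1145]]
```

View pics/w1.png

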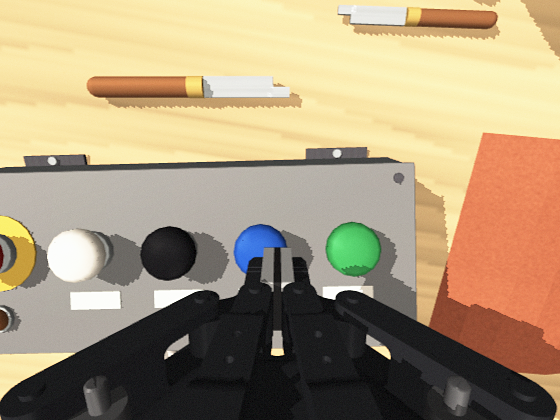

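The wrist view agrees: blue is under the fingers at (260,247) and green beside it at (353,249). I'll centre over blue and descend to just above it.

Emit:
{"api": "step_arm", "payload": {
  "increments": [
    [0,0.007,-0.006,-0.002,0],
    [0,0.007,-0.006,-0.01,0],
    [0,0,0,-0.01,0],
    [0,0,0,-0.01,0],
    [0,0,0,-0.008,0],
    [0,0,0,-0.003,0],
    [0,0,0,0,0],
    [0,0,0,0,0],
    [0,0,0,0,0]
  ]
}}

```text
clock: 3.85
position: [0.4543, 0.1602, 0.1228]
ee_rot: [-0.058, 0.705, 0.058, 0.705]
ft_force: [0.0, -0.2, 0.3]
grip_width: 0.004
```

Emit:
{"api": "step_arm", "payload": {
  "increments": [
    [0,0,0,-0.002,0],
    [0,0,0,-0.002,0],
    [0,0,0,0,0],
    [0,0,0,0,0]
  ]
}}

```text
clock: 4.18
position: [0.4541, 0.1599, 0.1183]
ee_rot: [-0.058, 0.705, 0.058, 0.705]
ft_force: [0.2, -0.4, 0.4]
grip_width: 0.004
```

Emit:
{"api": "step_arm", "payload": {
  "increments": [
    [0,0.001,-0.004,-0.002,0],
    [0,0,0,-0.001,0],
    [0,0,0,-0.001,0],
    [0,0,0,0,0],
    [0,0,0,0,0]
  ]
}}

```text
clock: 4.6
position: [0.4551, 0.1559, 0.1143]
ee_rot: [-0.058, 0.705, 0.058, 0.705]
ft_force: [-0.0, -0.7, -0.6]
grip_width: -0.003
```

Emit:
{"api": "step_arm", "payload": {
  "increments": [
    [0,0,0,-0.001,0],
    [0,0,0,0,0],
    [0,0,0,0,0]
  ]
}}

```text
clock: 4.85
position: [0.4551, 0.1559, 0.1133]
ee_rot: [-0.058, 0.705, 0.058, 0.705]
ft_force: [0.4, -0.8, 0.1]
grip_width: 0.001
```

Emit:
{"api": "step_arm", "payload": {
  "increments": [
    [0,0,0,-0.001,0],
    [0,0,0,0,0],
    [0,0,0,0,0]
  ]
}}

```text
clock: 5.1
position: [0.4551, 0.1559, 0.1123]
ee_rot: [-0.058, 0.705, 0.058, 0.705]
ft_force: [-0.6, -0.4, 0.1]
grip_width: -0.004
```

Emit:
{"api": "step_arm", "payload": {
  "increments": [
    [0,0,0,-0.001,0],
    [0,0,0,0,0],
    [0,0,0,0,0]
  ]
}}

```text
clock: 5.35
position: [0.4551, 0.1558, 0.1113]
ee_rot: [-0.058, 0.705, 0.058, 0.705]
ft_force: [0.2, -0.1, -0.3]
grip_width: 0.001
```

Emit:
{"api": "step_arm", "payload": {
  "increments": [
    [0,0,0,-0.001,0],
    [0,0,0,0,0],
    [0,0,0,0,0]
  ]
}}

```text
clock: 5.6
position: [0.4551, 0.1558, 0.1103]
ee_rot: [-0.058, 0.705, 0.058, 0.705]
ft_force: [-0.1, -0.4, 0.5]
grip_width: 0.001
```

Emit:
{"api": "step_arm", "payload": {
  "increments": [
    [0,0,0,-0.001,0],
    [0,0,0,0,0],
    [0,0,0,0,0]
  ]
}}

```text
clock: 5.85
position: [0.4552, 0.1559, 0.1093]
ee_rot: [-0.058, 0.705, 0.058, 0.705]
ft_force: [0.2, 0.5, 0.1]
grip_width: 0.002
```

Emit:
{"api": "step_arm", "payload": {
  "increments": [
    [0,0,0,-0.001,0],
    [0,0,0,0,0],
    [0,0,0,0,0]
  ]
}}

```text
clock: 6.1
position: [0.4553, 0.1559, 0.1085]
ee_rot: [-0.058, 0.705, 0.058, 0.705]
ft_force: [0.6, 0.0, 1.5]
grip_width: -0.002
```

Emit:
{"api": "step_arm", "payload": {
  "increments": [
    [0,0.0003,0,-0.001,0],
    [0,0,0,0,0],
    [0,0,0,0,0]
  ]
}}

```text
clock: 6.35
position: [0.4556, 0.1559, 0.1074]
ee_rot: [-0.058, 0.705, 0.058, 0.705]
ft_force: [0.9, 1.2, 3.2]
grip_width: -0.001
```

Emit:
{"api": "step_arm", "payload": {
  "increments": [
    [0,0.0003,0,-0.001,0],
    [0,0.0003,0,-0.001,0],
    [0,0,0,0,0],
    [0,0,0,0,0]
  ]
}}

```text
clock: 6.68
position: [0.4561, 0.156, 0.1054]
ee_rot: [-0.058, 0.705, 0.058, 0.705]
ft_force: [0.3, 1.0, 3.9]
grip_width: 0.003
```

Emit:
{"api": "step_arm", "payload": {
  "increments": [
    [0,0.0003,0,-0.001,0],
    [0,0,0,0,0],
    [0,0,0,0,0]
  ]
}}

```text
clock: 6.93
position: [0.4564, 0.156, 0.1044]
ee_rot: [-0.058, 0.705, 0.058, 0.705]
ft_force: [0.8, 1.3, 4.8]
grip_width: 0.004
```

Emit:
{"api": "step_arm", "payload": {
  "increments": [
    [0,0.0003,0,-0.001,0],
    [0,0,0,0,0],
    [0,0,0,0,0]
  ]
}}

```text
clock: 7.18
position: [0.4567, 0.1561, 0.1034]
ee_rot: [-0.058, 0.705, 0.058, 0.705]
ft_force: [-0.3, 1.2, 5.1]
grip_width: 0.003
```

```bash
python3 - <<'E'
from h import *
f=[]
for i in range(4):
    p=camera("top"); f.append(monitor.get_obs()["ft_force"])
print(np.round(f,2).tolist(), monitor.get_obs()["position"])
E
```

```text
[[-0.3, 1.6, 5.09], [-0.73, 1.3, 4.43], [-0.35, 2.25, 4.36], [-0.25, 1.42, 5.64]] [0.4566618  0.1560606  0.10345303]
```

About 5.4 mm of travel and about 4.9 N, past the switch point. I'll add half a millimetre for margin, then release and move over to green.

Emit:
{"api": "step_arm", "payload": {
  "increments": [
    [0,0.0001,0,-0.0005,0],
    [0,0,0,0,0],
    [0,0,0,0,0],
    [0,0,0,0,0]
  ]
}}

```text
clock: 7.72
position: [0.4568, 0.1561, 0.103]
ee_rot: [-0.058, 0.705, 0.058, 0.705]
ft_force: [-0.1, 1.2, 5.5]
grip_width: 0.003
```

Emit:
{"api": "step_arm", "payload": {
  "increments": [
    [0,-0.0007,0,0.003,0],
    [0,-0.0008,0,0.003,0],
    [0,0,0,0.006,0],
    [0,0,0,0.01,0],
    [0,0,0,0.01,0],
    [0,0,0,0.005,0],
    [0,0,0,0,0],
    [0,0,0,0,0]
  ]
}}

```text
clock: 8.38
position: [0.4554, 0.156, 0.1402]
ee_rot: [-0.058, 0.705, 0.058, 0.705]
ft_force: [-0.5, -0.2, 0.1]
grip_width: -0.0
```

```bash
python3 - <<'E'
from h import *
print(monitor.get_obs()["position"],monitor.get_obs()["ft_force"])
p=camera("wrist")
for q in("reset_unit","start_unit"):
    for d in regions_of(p,q)[:1]:
        Q=pts(p,d["region"]);Q=Q[(Q[:,2]>.1)&(Q[:,2]<.12)]
        if len(Q): print(q,d["p"],d["centre"],len(Q),np.round([Q.min(0),Q.mean(0),Q.max(0)],4).tolist())
E
```

```text
[0.45537648 0.15595049 0.14015987] [-0.53740725 -0.23131765  0.10338792]
reset_unit 0.96 [238.1, 276.2] 1505 [[0.4464, 0.14, 0.1001], [0.4566, 0.1577, 0.1067], [0.4718, 0.1775, 0.1112]]
start_unit 0.8 [250.5, 384.1] 2954 [[0.4338, 0.2063, 0.1], [0.4515, 0.2236, 0.1086], [0.4712, 0.245, 0.1141]]
```

Emit:
{"api": "step_arm", "payload": {
  "increments": [
    [0,-0.0021,0.011,0,0],
    [0,-0.0021,0.011,0,0],
    [0,-0.0021,0.011,0,0],
    [0,-0.0021,0.011,0,0],
    [0,-0.0021,0.011,0,0],
    [0,-0.002,0.0115,0,0],
    [0,0,0,0,0],
    [0,0,0,0,0]
  ]
}}

```text
clock: 9.2
position: [0.4425, 0.223, 0.1397]
ee_rot: [-0.058, 0.705, 0.058, 0.705]
ft_force: [-0.3, 0.2, 0.1]
grip_width: -0.005
```

Emit:
{"api": "step_arm", "payload": {
  "increments": [
    [0,0,0,-0.01,0],
    [0,0,0,-0.01,0],
    [0,0,0,-0.005,0],
    [0,0,0,-0.002,0],
    [0,0,0,-0.002,0],
    [0,0,0,0,0],
    [0,0,0,0,0]
  ]
}}

```text
clock: 9.78
position: [0.4428, 0.2223, 0.1109]
ee_rot: [-0.058, 0.705, 0.058, 0.705]
ft_force: [-0.1, 0.1, -0.3]
grip_width: -0.005
```

Emit:
{"api": "step_arm", "payload": {
  "increments": [
    [0,0,0,-0.001,0],
    [0,0,0,0,0],
    [0,0,0,0,0]
  ]
}}

```text
clock: 10.03
position: [0.4428, 0.2224, 0.11]
ee_rot: [-0.058, 0.705, 0.058, 0.705]
ft_force: [0.3, 0.4, 0.3]
grip_width: 0.001
```

Emit:
{"api": "step_arm", "payload": {
  "increments": [
    [0,0,0,-0.001,0],
    [0,0,0,0,0],
    [0,0,0,0,0]
  ]
}}

```text
clock: 10.28
position: [0.443, 0.2225, 0.1091]
ee_rot: [-0.057, 0.705, 0.058, 0.705]
ft_force: [0.3, -0.2, 2.1]
grip_width: 0.004
```

Emit:
{"api": "step_arm", "payload": {
  "increments": [
    [0,0,0,-0.001,0],
    [0,0,0,0,0],
    [0,0,0,0,0]
  ]
}}

```text
clock: 10.53
position: [0.443, 0.2225, 0.108]
ee_rot: [-0.057, 0.705, 0.058, 0.705]
ft_force: [1.3, 1.1, 3.4]
grip_width: 0.001
```

Emit:
{"api": "step_arm", "payload": {
  "increments": [
    [0,0.0003,0,-0.001,0],
    [0,0,0,0,0],
    [0,0,0,0,0]
  ]
}}

```text
clock: 10.78
position: [0.4432, 0.2225, 0.1069]
ee_rot: [-0.058, 0.705, 0.058, 0.705]
ft_force: [2.6, 1.1, 3.5]
grip_width: 0.003
```

Emit:
{"api": "step_arm", "payload": {
  "increments": [
    [0,0.0003,0,-0.001,0],
    [0,0,0,0,0],
    [0,0,0,0,0]
  ]
}}

```text
clock: 11.03
position: [0.4435, 0.2225, 0.1059]
ee_rot: [-0.058, 0.705, 0.058, 0.705]
ft_force: [1.3, 0.8, 4.6]
grip_width: 0.003
```

Emit:
{"api": "step_arm", "payload": {
  "increments": [
    [0,0.0003,0,-0.001,0],
    [0,0,0,0,0],
    [0,0,0,0,0]
  ]
}}

```text
clock: 11.28
position: [0.4437, 0.2225, 0.1049]
ee_rot: [-0.058, 0.705, 0.058, 0.705]
ft_force: [1.4, 1.6, 4.3]
grip_width: -0.002
```

Emit:
{"api": "step_arm", "payload": {
  "increments": [
    [0,0.0003,0,-0.001,0],
    [0,0,0,0,0],
    [0,0,0,0,0]
  ]
}}

```text
clock: 11.53
position: [0.444, 0.2226, 0.1039]
ee_rot: [-0.058, 0.705, 0.058, 0.705]
ft_force: [0.7, 1.5, 5.0]
grip_width: -0.002
```

```bash
python3 - <<'E'
from h import *
f=[]
for i in range(4):
    p=camera("wrist"); f.append(monitor.get_obs()["ft_force"])
print(np.round(f,2).tolist(), monitor.get_obs()["position"]); save(p,"w2.png")
E
```

```text
[[0.39, 2.21, 5.88], [0.26, 1.92, 4.58], [1.09, 1.94, 4.37], [0.9, 1.62, 4.96]] [0.44400705 0.22259643 0.10397787]
```

View pics/w2.png

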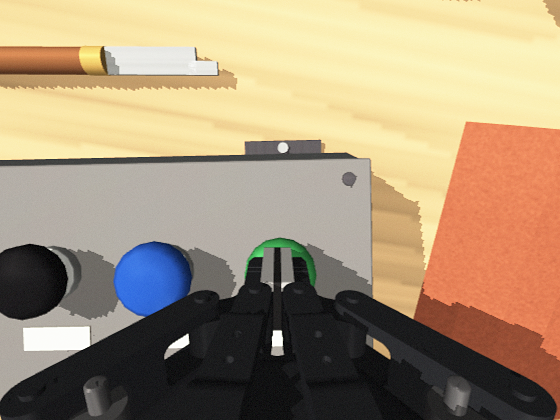

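The fingertips are on the green head (280,262). Blue (153,279) stands free. A last 0.6 mm, then release and draw clear.

Emit:
{"api": "step_arm", "payload": {
  "increments": [
    [0,0.0002,0,-0.0006,0],
    [0,0,0,0,0],
    [0,0,0,0,0],
    [0,0,0,0,0]
  ]
}}

```text
clock: 12.07
position: [0.4442, 0.2226, 0.1034]
ee_rot: [-0.058, 0.705, 0.058, 0.705]
ft_force: [1.0, 1.6, 4.7]
grip_width: 0.002
```

Emit:
{"api": "step_arm", "payload": {
  "increments": [
    [0,-0.0007,0,0.003,0],
    [0,-0.0009,0,0.003,0],
    [0,0,0,0.006,0],
    [0,0,0,0.012,0],
    [0,0,0,0.018,0],
    [0,0,0,0.02,0],
    [0,0,0,0.02,0],
    [0,0,0,0.02,0],
    [0,-0.008,0.015,0.01,0],
    [0,-0.012,0.02,0,0],
    [0,-0.012,0.02,0,0],
    [0,-0.012,0.02,0,0]
  ]
}}

```text
clock: 13.07
position: [0.3976, 0.2975, 0.2153]
ee_rot: [-0.058, 0.705, 0.057, 0.704]
ft_force: [1.0, 0.4, -0.8]
grip_width: 0.002
```

Emit:
{"api": "step_arm", "payload": {
  "increments": [
    [0,-0.012,0.02,0,0],
    [0,-0.012,0.02,0,0],
    [0,-0.012,0.02,0,0],
    [0,-0.012,0.02,0,0],
    [0,-0.012,0.02,0,0],
    [0,-0.012,0.02,0,0],
    [0,-0.008,0.012,0,0],
    [0,0,0,0,0],
    [0,0,0,0,0],
    [0,0,0,0,0]
  ]
}}

```text
clock: 13.9
position: [0.3192, 0.4282, 0.2151]
ee_rot: [-0.058, 0.705, 0.057, 0.705]
ft_force: [0.5, 0.0, 0.2]
grip_width: 0.001
```

```bash
python3 - <<'E'
from h import *
p=camera("top"); save(p,"top2.png")
P=pts(p,p["range_z"]>0)
for q in [[.464,.227],[.475,.159],[.486,.092],[.498,.028],[.511,-.05]]:
    s=P[np.hypot(*(P[:,:2]-q).T)<.035]; s=s[s[:,2]>.102]
    print(len(s),np.round(s.mean(0),4),np.round([s.min(0),s.max(0)],3).tolist())
o=monitor.get_obs(); print(o["position"],o["ft_force"],o["clock"])
E
```

```text
258 [0.4556 0.2238 0.1083] [[0.437, 0.206, 0.102], [0.473, 0.242, 0.116]]
253 [0.468  0.1577 0.1085] [[0.45, 0.138, 0.102], [0.486, 0.176, 0.118]]
250 [0.4806 0.0913 0.1085] [[0.461, 0.073, 0.102], [0.499, 0.109, 0.115]]
249 [0.493  0.0248 0.1086] [[0.475, 0.007, 0.102], [0.512, 0.043, 0.118]]
248 [ 0.5071 -0.0517  0.1085] [[0.489, -0.071, 0.102], [0.525, -0.034, 0.117]]
[0.31936842 0.42811906 0.21519625] [-1.05072796 -0.76290642 -0.18621743] 13.95
```

View pics/top2.png

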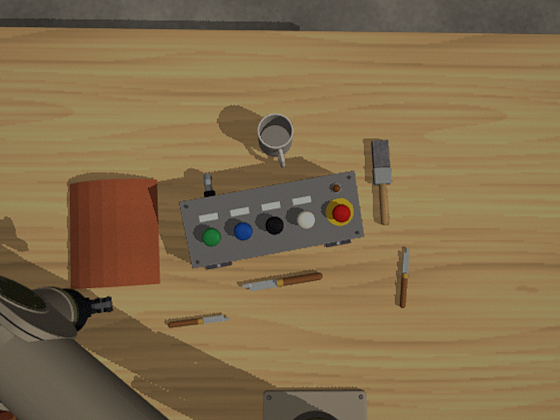

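```bash
python3 -c "
from workcell import ticket; print(ticket.hand_in())"
```

```text
the job is handed in; nothing more can be done
None
```

I pressed the blue reset button and then the green start button, each lightly with the closed fingertips. Both were let spring back out, the hand was drawn clear, and the job is handed in at about 14 s.

- **Blue reset:** about 5.9 mm of travel and a peak of about 5.6 N.
- **Green start:** about 5.9 mm of travel by fingertip position and about 5 N. Force readings, noisy by about 0.5 N, put its travel nearer 5 mm. Both are past the 4 mm switching point and short of the 7 mm stop.
- **Last checks:** in the final top view all five heads measure as they did at the start, to within 0.5 mm, so both pressed buttons are back out. The mug, brush, tile and knives look unmoved in the picture, and the tool reads no contact beyond noise.
- **Not confirmed:** nothing in the readings shows the switch contacts directly. That they switched rests on the travel and force figures. No check failed.

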